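Swing the bench hold-down arm onto the cedar slat

TASK

Clamp the cedar slat: squeeze the release button in the grip of the raised hold-down arm and, keeping it squeezed, swing the arm all the way down until its cross pin snaps fully home between the two spring clips and the foot bears on the slat. Then let go so that the button pops out, and leave the slat and the other things on the ledge where they are.

Things in the scene. Friction and masses are not known exactly. Their poses are not given: they have to be found in the camera images.
- clamp: Steel hold-down clamp screwed to the ledge. Origin on the ledge straight below the arm's pivot. The arm points along its +y and swings in its y-z plane about its x. Base plate 120 mm (x) by 225 mm (y = -55 to +170 mm), 12 mm thick. Pivot cheeks 94 mm high, within 25 mm of x = 0; toothed quadrant on the arm's +x side, within 70 mm of the pivot.
- clips (a point): Midway between two upright spring clip leaves, at clamp y = 125 mm and 81 mm above the ledge, level with the leaves' rounded catches. Leaves at x = +-24 mm, 97 mm high, 16 mm wide; each spreads 3.5 mm to let the arm's cross pin (36 mm long, tapered ends, 125 mm from the pivot) snap under the catches. This takes about 4 to 8 N down at the grip.
- pivot (a point): Centre of the arm's pivot, 75 mm above the ledge; axes as the clamp's. The arm turns about the x axis through it.
- swingarm (a joint): Arm angle above level, rad: 0 = fully down (foot on slat, pin in clips), starts raised at 0.9 to 1.05. A pawl on the button catches on four teeth and bars the arm (first below about 0.88) unless the button is in by over 4 mm. The stiff hinge stays where it is left. The pin meets the clips at about 0.11 and snaps under them at about 0.045; end stop just past 0.
- grip_mid (a point): Centre of the arm's rubber grip, 205 mm from the pivot along the arm; at arm angle a it is 205 cos(a) mm along clamp y from the pivot and 205 sin(a) mm above it. Grip 75 mm long (165 to 240 mm from the pivot), 20 mm wide (clamp x), 24 mm thick. Axes: x as the clamp's, y along the arm to its free end.
- button_face (a point): Centre of the outer face of the release button: flat aluminium bar 36 mm long (along the arm), 16 mm high, in the +x side of the grip, level with grip_mid. Out, it stands 9 mm proud (29 mm over button and grip). Pinching the grip from above with one finger on each side (clamp x) presses it; the grip may turn between the fingers as the arm swings.
- release (a joint): How far the button is pressed, m: 0 = out, 0.007 = fully in (2 mm proud). Spring: 3 N to start it, 6.3 N fully in. It frees the arm beyond 0.004 and pops out by itself when let go with the arm fully down.
- foot (a point): Centre of the underside of the arm's rubber foot (26 mm across), 85 mm from the pivot along the arm, 43 mm below the arm's centre line.
- slat_mid (a point): Centre of the loose cedar slat, 220 x 40 x 20 mm, lying on the base plate across the arm (long along the clamp's x), under where the foot comes down. Its top is 32 mm above the ledge.
- hatchbox: Red plastic hatch-box with a shut hinged lid and small knob, 120 x 170 x 83 mm, fixed; origin under its centre. Bystander.
- jar: Sealed jar of dried hibiscus, 72 mm across, 100 mm high, loose; origin under its centre. Bystander.
- eggcup: White ceramic egg cup, 48 mm across, 60 mm high, loose; origin under its centre. Bystander.
- hoofpick: Hoof pick lying flat, wooden handle and curved steel hook, about 175 mm long, 12 mm high, loose; origin under the middle. Bystander.

How it is judged:
By the outcome, as a careful person would: the job done as asked, in the order asked, and still so for the second after the job is handed in, with the robot touching nothing.
It also fails if it takes over 40 s, if anything falls off the work surface, if the arm or the gripper's body presses on something with over 40 N, if the wrist force passes 120 N, or if a joint passes its speed limit or range.

ROBOT

A 6-joint arm with a two-finger parallel gripper is mounted at the origin on the work surface. World frame = base frame: x ahead of the robot, y to its left, z up, the work surface at z = 0. Lengths are in m, angles in degrees, forces in N, time in s.
With the tool pointing down it reaches from about 0.375 to 0.75 m from the base axis. Payload 9 kg.
Tool frame: the origin (TCP) lies where the fingers leave the gripper's body, on its centre line; the fingertips stand 73 mm ahead of it and the grasp point (between the pads) lies 54 mm ahead of it (robot.tip_reach is the distance from the TCP to the fingertips, in m); z points along the fingers, y is the direction in which the jaws open and shut (so a half turn about z gives the same grasp; the last joint's range is limited). The gripper opens to 85 mm and grips with 20 to 120 N. Pads are 22 mm wide; open, the fingers measure 114 mm over their backs; the gripper's body (76 mm by 85 mm) begins 54 mm behind the grasp point. The pads swing forward as they close: fully open they stand 13 mm farther back than shut.
Start: joints at [-86.499, 5.964, 5.575, 89.605, 0, 77.527], TCP at [0.165, -0.577, 0.304] pointing down, gripper open.
Joint ranges: [-171.21, 171.21], [-48.23, 106.86], [-62.78, 66.21], [-105.2, 120.99], [-86.42, 89.51], [-180, 180]. Speed limits (degrees/s): [127.2, 127.2, 147.25, 180, 180, 180].

INTERFACE

Orientations are given as [roll, pitch, yaw] about the fixed x, y, z axes, in that order (R = Rz(yaw) Ry(pitch) Rx(roll)).
In Python, from plant import robot gives the robot as it stands. Calls block until the motion is done:
- robot.move_pose(position, orientation): joint-space move of the TCP to a pose.
- robot.line_to(position, vel=0.15, rotation=None, guard=None): straight line of the TCP; rotation=None keeps the orientation; vel is the mean speed in m/s. With guard (N) it stops when the force on the tool has changed by that much, and returns True; else False.
- robot.goto_joints(angles): joint-space move.
- robot.set_gripper(opening): finger opening in m; the grip force is fixed at half the most; returns when the fingers have stopped.
- robot.pause(seconds).
- robot.ik(position, orientation): joint angles nearest the present ones, or None.
- robot.observe(): the state.
- robot.grab_frame(name): name is "side" or "top"; returns the picture (384x512x3 uint8, blue, green, red); there is no depth.
- robot.get_calibration(name): a dict with "vertical_fov" (degrees; the focal length in pixels is half the picture's height over the tangent of half this angle, whatever the lens; pixels are square), "cx", "cy" (the principal point, pixels), "rvec" (rotation vector, rad) and "tvec" (3), from world to camera coordinates, as OpenCV has them. Camera axes: x right, y down, z forward; pixel columns grow to the right and rows downward; lengths in m; the calibration is good to about 2 mm. A picture is of the moment at which its call begins. get_calibration takes no time and is no camera call.
A pose or a line that the arm cannot do raises robot.IKError and nothing moves.
- robot.job_done(): hands the job in, once; it reports no verdict.
The state is a dict: "time": time; "q": joint angles; "qvel": joint speeds; "joint_torque": joint torques, N m; "tool_pos": TCP position; "tcp_rot": TCP orientation; "ft_force": force on the tool from outside, world axes, zero at the start; "torque": the same for the moment, N m; "gripper_width": finger opening in m.
Only numpy, scipy, OpenCV 4.12 (cv2) and the standard library are available. Lean on these libraries where they do the work, as an engineer would, in place of code of your own. Each camera call takes 0.05 s, during which the arm holds its last target.

## Working session

There is one attempt and no reset: what is moved stays moved. The work goes in short steps, each a Python script; the robot and the scene stay as the last script left them, time stands still between calls to the robot, and variables do not carry over. Pictures are saved under pics/ and viewed, and the job is handed in when it is done.

```bash
ls; mkdir -p pics
python3 - <<'E'
from plant import robot
import cv2
for n in("side","top"):
    cv2.imwrite(f"pics/{n}0.png",robot.grab_frame(n)); print(n,robot.get_calibration(n))
o=robot.observe();print(o)
E
```

```text
pics
side {'vertical_fov': 56.55491007790976, 'cx': 264.0430626107318, 'cy': 192.26422617034314, 'rvec': array([ 0.56812138, -2.75578613,  0.9975912 ]), 'tvec': array([0.49165615, 0.2155059 , 1.05881773])}
top {'vertical_fov': 49.42861812041812, 'cx': 258.52204492455354, 'cy': 189.11924140738762, 'rvec': array([ 2.21015743, -2.20561001,  0.05609531]), 'tvec': array([0.00595192, 0.5071112 , 1.52094192])}
{'time': 0.1, 'q': array([-8.64993505e+01,  5.99549963e+00,  5.53181248e+00,  8.96054751e+01,
        1.50260329e-03,  7.75285697e+01]), 'qvel': array([ 0.08307226, -0.08013384,  0.10515253, -0.03912021, -0.01938586,
        0.01690472]), 'joint_torque': array([ 6.85820938e-03, -5.58211362e+01,  5.04716313e+01,  1.33654589e-02,
       -1.75159594e-04, -1.42438914e-07]), 'tool_pos': array([ 0.16512171, -0.57660739,  0.30319981]), 'tcp_rot': array([-1.79932794e+02, -1.64029223e-02,  1.59720693e+01]), 'ft_force': array([-0.99220182, -0.03027553,  0.46237675]), 'torque': array([-0.02006597, -0.00422968,  0.01695174]), 'gripper_width': 0.08520970910388839}
```

View pics/side0.png

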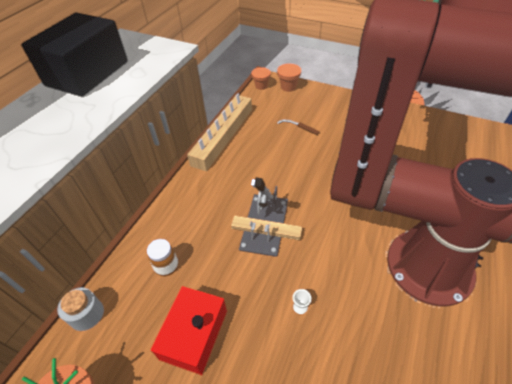

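View pics/top0.png

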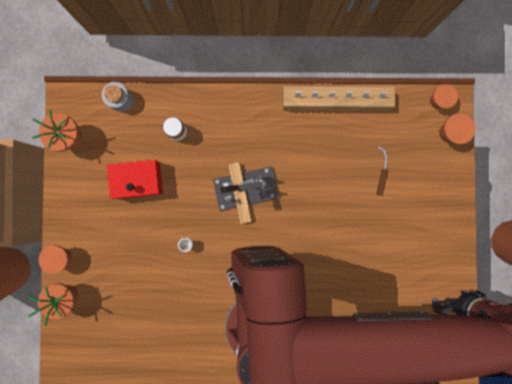

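Run:
```python
import cv2
a=cv2.imread("pics/side0.png")[165:265,215:315];b=cv2.imread("pics/top0.png")[150:235,200:300]
cv2.imwrite("pics/sc.png",cv2.resize(a,None,fx=6,fy=6,interpolation=cv2.INTER_CUBIC))
cv2.imwrite("pics/tc.png",cv2.resize(b,None,fx=7,fy=7,interpolation=cv2.INTER_CUBIC))
```

```text
(no output)
```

View pics/sc.png

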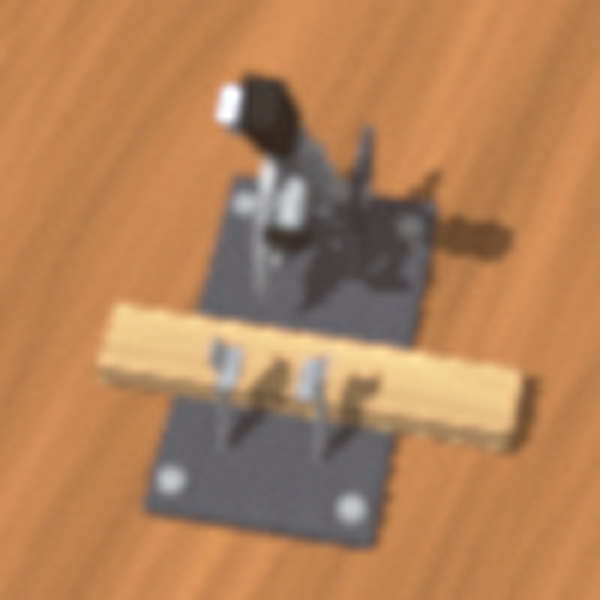

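View pics/tc.png

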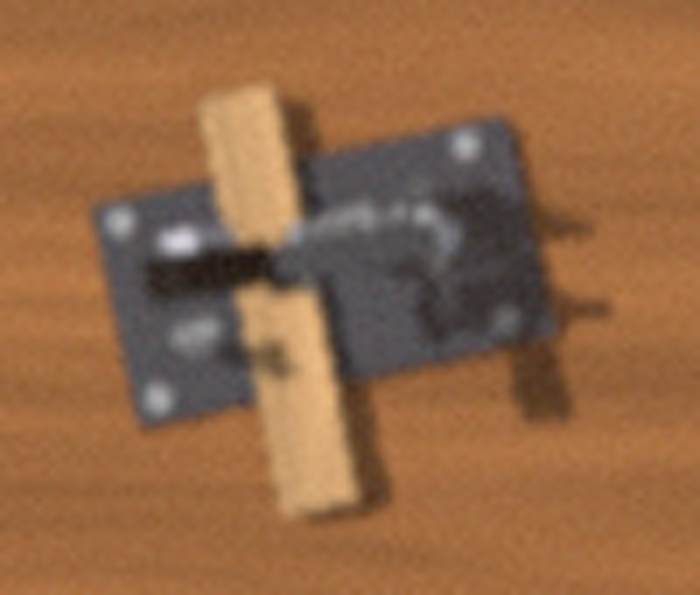

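```bash
cat > h.py <<'E'
import numpy as np,cv2
from plant import robot
def cam(n):
    c=robot.get_calibration(n);f=192/np.tan(np.radians(c["vertical_fov"]/2))
    return np.array(c["rvec"]),np.array(c["tvec"]),np.array([[f,0,c["cx"]],[0,f,c["cy"]],[0,0,1.]])
def proj(n,P):
    r,t,K=cam(n);return cv2.projectPoints(np.array(P,float).reshape(-1,1,3),r,t,K,None)[0].reshape(-1,2)
def Rz(p): c,s=np.cos(p),np.sin(p);return np.array([[c,-s,0],[s,c,0],[0,0,1]])
def W(pose,L): return np.array([pose[0],pose[1],0])+np.atleast_2d(L)@Rz(pose[2]).T
def arm(a,x,s,h): # s along the arm,h normal
    return [x,s*np.cos(a)-h*np.sin(a),.075+s*np.sin(a)+h*np.cos(a)]
E
cat > fit.py <<'E'
from h import *
from scipy.optimize import least_squares
T=lambda u,v:((u+.5)/7-.5+200,(v+.5)/7-.5+150)
S=lambda u,v:((u+.5)/6-.5+215,(v+.5)/6-.5+165)
def model(p):
    a=p[3]
    t=[[.06,.17,.012],[-.06,.17,.012],[.06,-.055,.012],[-.06,-.055,.012],arm(a,.019,.205,0),[-.024,.125,.097]]
    s=[[.06,.17,.012],[-.06,.17,.012],[-.06,-.055,.012],arm(a,.019,.205,0),[.024,.125,.097],[-.024,.125,.097]]
    return np.r_[proj("top",W(p,t)),proj("side",W(p,s))]
obs=np.array([T(97,205),T(140,425),T(503,118),T(553,330),T(180,240),T(193,333),
 S(150,498),S(374,532),S(433,203),S(230,104),S(224,347),S(315,368)])
# initial pose
r,t,K=cam("top");R=cv2.Rodrigues(r)[0]
best=None
for y in np.linspace(-3,3,8):
    q=least_squares(lambda p:(model(p)-obs).ravel(),[.5,0,y,.97],loss="soft_l1")
    if best is None or q.cost<best.cost:best=q
print(best.x,np.degrees(best.x[2:]),best.cost);print(np.round(model(best.x)-obs,2))
np.save("pose.npy",best.x)
p=best.x
print("grip",W(p,arm(p[3],0,.205,0)),W(p,arm(0,0,.205,0)),"pivot",W(p,[0,0,.075]))
E
python3 fit.py
```

```text
[ 5.24036541e-01 -9.34836836e-04  2.26490602e-01  1.02802492e+00] [12.97695559 58.90148902] 8.239014741405033
[[-1.62 -0.03]
 [-0.58  0.53]
 [ 0.22 -1.17]
 [ 0.41  0.39]
 [ 2.   -1.59]
 [ 0.26  0.92]
 [-1.2   0.81]
 [ 0.17  1.18]
 [ 1.03 -0.96]
 [-0.4   1.09]
 [-0.2  -0.29]
 [ 0.67 -1.46]]
grip [[0.50025915 0.10224569 0.2505375 ]] [[0.47800192 0.19882956 0.075     ]] pivot [[ 0.52403654 -0.00093484  0.075     ]]
```

```bash
cat > ov.py <<'E'
from h import *
import sys
def box(x0,x1,y0,y1,z0,z1,f=lambda *q:list(q)):
    P=[f(x,y,z) for x in(x0,x1) for y in(y0,y1) for z in(z0,z1)]
    return [(P[i],P[i^b]) for i in range(8) for b in(1,2,4) if i<i^b]
def draw(pre,p,suffix,crops={"top":(200,150,100,85,7),"side":(215,165,100,100,6)}):
    a=p[3]; A=lambda x,y,z:arm(a,x,y,z)
    segs=[((0,255,0),box(-.06,.06,-.055,.17,0,.012)),((255,255,0),box(-.01,.01,.165,.24,-.012,.012,A)),((0,0,255),box(.01,.019,.187,.223,-.008,.008,A)),
     ((255,0,255),box(-.025,-.023,.117,.133,.012,.097)+box(.023,.025,.117,.133,.012,.097))]
    for n,(u,v,w,h,s) in crops.items():
        im=cv2.resize(cv2.imread(pre%n)[v:v+h,u:u+w],None,fx=s,fy=s,interpolation=cv2.INTER_CUBIC)
        for c,ss in segs:
            for P,Q in ss:
                q=(proj(n,W(p,[P,Q]))-[u,v]+.5)*s-.5
                cv2.line(im,*[tuple(int(round(k)) for k in z) for z in q],c,1,cv2.LINE_AA)
        cv2.imwrite(f"pics/{n}_{suffix}.png",im)
if __name__=="__main__": draw("pics/%s0.png",np.load("pose.npy"),sys.argv[1])
E
python3 ov.py ov1
```

```text
(no output)
```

View pics/top_ov1.png

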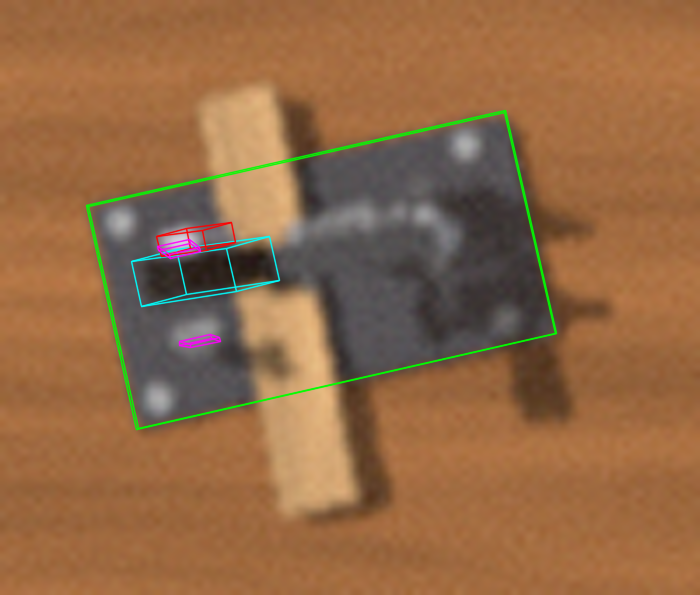

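View pics/side_ov1.png

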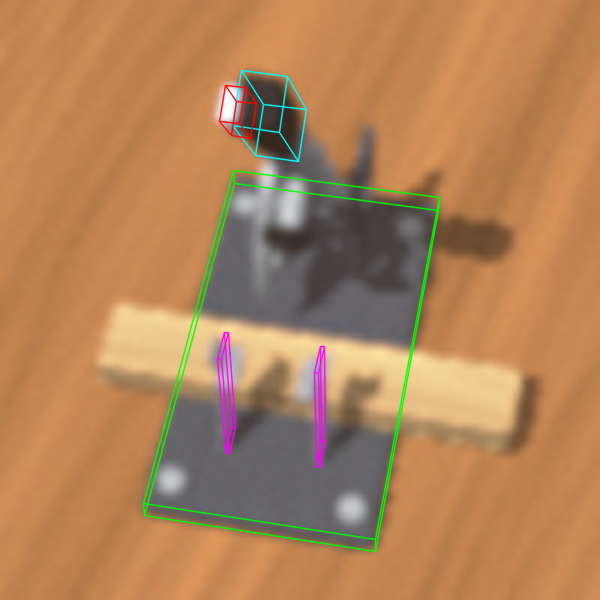

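```bash
cat >> h.py <<'E'
p=np.load("pose.npy"); YAW=np.degrees(p[2])+90
ex=Rz(p[2])[:,0]
ORI=[180,0,YAW]
def tcp(a,dx=0,dz=0,s=.205): return (W(p,arm(a,dx,s,0))[0]+[0,0,.054+dz])
def st():
    o=robot.observe();f=o["ft_force"]
    print("t%.2f w%.4f pos"%(o["time"],o["gripper_width"]),np.round(o["tool_pos"],4),"f clamp xyz",np.round(Rz(p[2]).T@f,1),"tq",np.round(o["torque"],2));return o
E
python3 - <<'E'
from h import *
q=robot.ik(tcp(p[3],dz=.12),ORI);print(q, robot.ik(tcp(0),ORI))
robot.move_pose(tcp(p[3],dz=.12),ORI);st()
for n in("side","top"): cv2.imwrite(f"pics/{n}1.png",robot.grab_frame(n))
E
```

```text
[ -3.15225845  -5.813755     6.54486429 102.3586193    0.
  73.87078596] [  8.08798691  -5.92930763 -24.6081909   71.32111674   0.
  85.11103133]
t2.81 w0.0856 pos [0.5004 0.1016 0.4243] f clamp xyz [ 0.1  0.2 -0. ] tq [-0.01  0.01 -0.01]
```

View pics/side1.png

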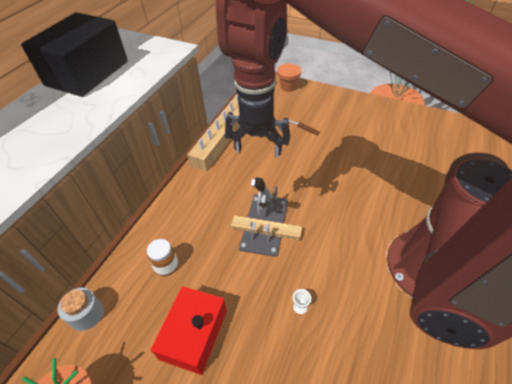

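View pics/top1.png

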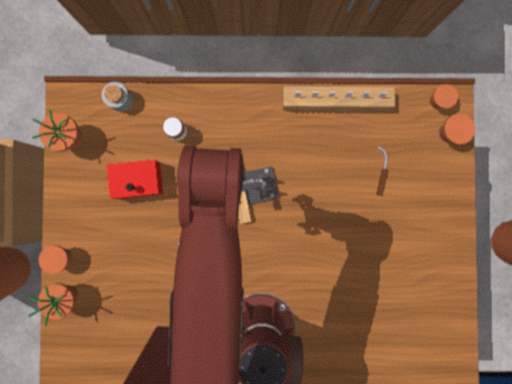

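Run:
```python
from h import *
print(robot.line_to(tcp(p[3],dz=0),vel=.1,guard=6));st()
cv2.imwrite("pics/side2.png",robot.grab_frame("side"))
im=cv2.imread("pics/side2.png")[150:270,200:320];cv2.imwrite("pics/side2c.png",cv2.resize(im,None,fx=5,fy=5,interpolation=cv2.INTER_CUBIC))
```

```text
False
t4.26 w0.0852 pos [0.5005 0.1022 0.3052] f clamp xyz [-0.4  0.7 -0.2] tq [ 0.04 -0.04  0.02]
```

View pics/side2c.png

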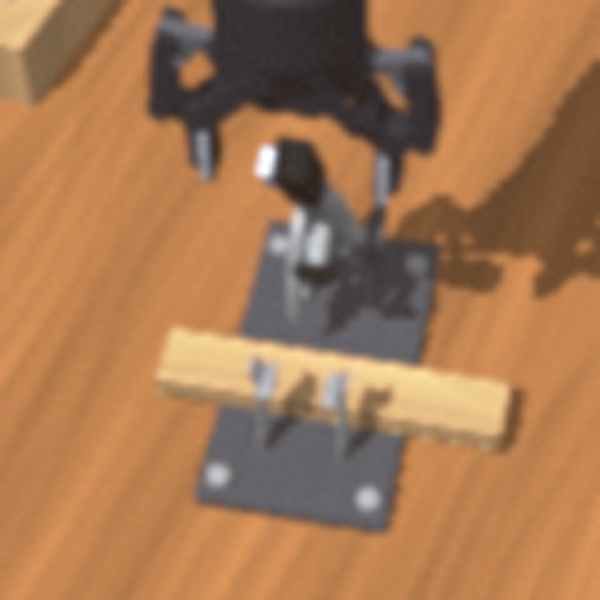

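Run:
```python
from h import *
robot.line_to(tcp(p[3],dx=.001),vel=.05)
robot.set_gripper(.042);st();robot.pause(.2);st()
cv2.imwrite("pics/side3.png",robot.grab_frame("side"))
im=cv2.imread("pics/side3.png")[150:230,210:310];cv2.imwrite("pics/side3c.png",cv2.resize(im,None,fx=7,fy=7,interpolation=cv2.INTER_CUBIC))
```

```text
t5.06 w0.0419 pos [0.5012 0.1025 0.3045] f clamp xyz [-0.6 -0.1 -0.1] tq [-0.04  0.02 -0.  ]
t5.26 w0.0417 pos [0.5012 0.1025 0.3045] f clamp xyz [ 0.8 -0.5  0.1] tq [ 0.01 -0.04 -0.02]
```

View pics/side3c.png

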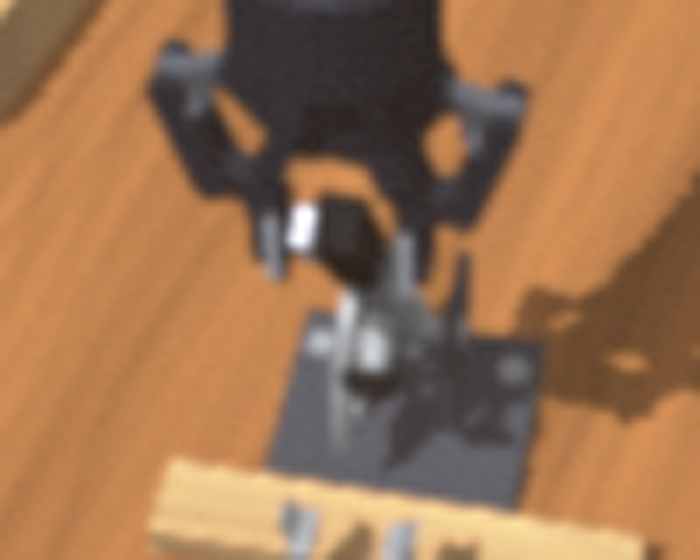

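Run:
```python
from h import *
b=robot.observe()["tool_pos"]
h=robot.line_to(tcp(p[3],dx=.018),vel=.03,guard=4);o=st()
print(h,"local dx",(o["tool_pos"]-tcp(p[3]))@ex, "expect",o["gripper_width"]/2-.010)
```

```text
t5.71 w0.0418 pos [0.5101 0.1047 0.304 ] f clamp xyz [-1.   0.6  1.1] tq [ 0.03  0.35 -0.  ]
True local dx 0.010158544304975177 expect 0.010887067923155495
```

Run:
```python
from h import *
robot.line_to(tcp(p[3],dx=.0003),vel=.04);st()
robot.set_gripper(.030);st()
robot.set_gripper(.0);robot.pause(.2);st()
cv2.imwrite("pics/side4.png",robot.grab_frame("side"))
im=cv2.imread("pics/side4.png")[150:230,210:310];cv2.imwrite("pics/side4c.png",cv2.resize(im,None,fx=7,fy=7,interpolation=cv2.INTER_CUBIC))
```

```text
t6.10 w0.0423 pos [0.5004 0.1023 0.3047] f clamp xyz [-0.5 -0.   0.6] tq [0.04 0.02 0.04]
t6.38 w0.0301 pos [0.5011 0.1024 0.3049] f clamp xyz [3.4 0.5 2.2] tq [ 0.32 -0.82 -0.03]
t6.83 w0.0204 pos [0.5004 0.1026 0.3052] f clamp xyz [-1.1  2.4  5.5] tq [ 0.33 -0.02 -0.13]
```

View pics/side4c.png

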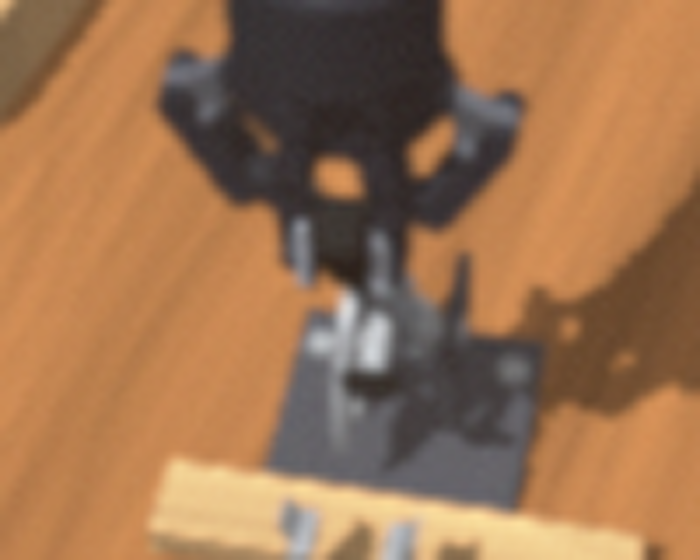

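Run:
```python
from h import *
for a in (.95,.87,.79,.71):
    g=robot.line_to(tcp(a,dx=.0003),vel=.06,guard=15);print(a,g);st()
    if g:break
cv2.imwrite("pics/side5.png",robot.grab_frame("side"))
im=cv2.imread("pics/side5.png")[150:250,200:320];cv2.imwrite("pics/side5c.png",cv2.resize(im,None,fx=6,fy=6,interpolation=cv2.INTER_CUBIC))
```

```text
0.95 False
t7.29 w0.0213 pos [0.4973 0.1159 0.2961] f clamp xyz [0.7 5.8 5.2] tq [ 0.64  0.01 -0.21]
0.87 False
t7.72 w0.0206 pos [0.4945 0.1283 0.286 ] f clamp xyz [0.1 5.  4.3] tq [ 0.57 -0.21 -0.18]
0.79 False
t8.14 w0.0212 pos [0.4918 0.1402 0.2748] f clamp xyz [1.2 6.  2. ] tq [ 0.67 -0.25 -0.23]
0.71 False
t8.57 w0.0206 pos [0.4894 0.151  0.2626] f clamp xyz [2.5 6.5 1.8] tq [ 0.8  -0.39 -0.17]
```

View pics/side5c.png

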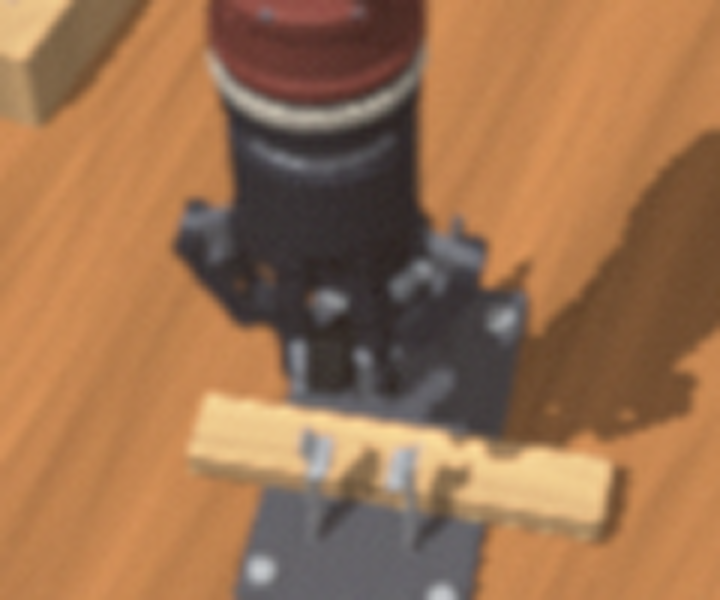

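Run:
```python
from h import *
for a in (.6,.5,.4,.3,.2,.14):
    g=robot.line_to(tcp(a,dx=.0003),vel=.06,guard=15);print(a,g);st()
    if g:break
cv2.imwrite("pics/side6.png",robot.grab_frame("side"))
im=cv2.imread("pics/side6.png")[150:270,200:320];cv2.imwrite("pics/side6c.png",cv2.resize(im,None,fx=5,fy=5,interpolation=cv2.INTER_CUBIC))
```

```text
0.6 False
t9.14 w0.0207 pos [0.4864 0.1643 0.2446] f clamp xyz [ 3.1  5.8 -0.1] tq [ 0.87 -0.53 -0.18]
0.5 False
t9.63 w0.0210 pos [0.484  0.1747 0.227 ] f clamp xyz [ 3.5  6.  -0.6] tq [ 0.84 -0.71 -0.17]
0.4 False
t10.12 w0.0211 pos [0.4821 0.1834 0.2083] f clamp xyz [ 4.4  5.2 -1.1] tq [ 0.87 -0.84 -0.18]
0.3 False
t10.62 w0.0207 pos [0.4805 0.1902 0.1888] f clamp xyz [ 5.4  5.1 -2.4] tq [ 0.84 -0.99 -0.19]
0.2 False
t11.11 w0.0209 pos [0.4794 0.1951 0.1688] f clamp xyz [ 5.5  4.5 -2.2] tq [ 0.75 -1.13 -0.19]
0.14 False
t11.47 w0.0208 pos [0.479  0.1971 0.1565] f clamp xyz [ 5.5  4.3 -1.8] tq [ 0.8  -1.2  -0.18]
```

View pics/side6c.png

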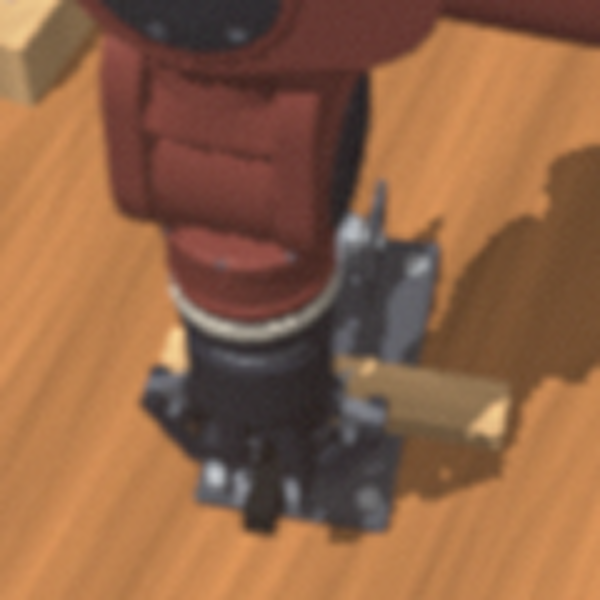

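Run:
```python
from h import *
for a in (.10,.07,.04,.02,0.,-.02):
    g=robot.line_to(tcp(a,dx=.001),vel=.03,guard=25);print(a,g);st()
    if g:break
robot.pause(.2);st()
```

```text
0.1 False
t11.94 w0.0205 pos [0.4789 0.1981 0.1485] f clamp xyz [ 3.   4.3 -3. ] tq [ 0.48 -0.64 -0.16]
0.07 True
t12.20 w0.0209 pos [0.4788 0.1985 0.1444] f clamp xyz [0.3 1.7 1.4] tq [-0.16 -0.38 -0.16]
t12.40 w0.0206 pos [0.4788 0.1985 0.1445] f clamp xyz [ 0.7 -0.7  0.9] tq [-0.59 -0.46 -0.14]
```

Run:
```python
from h import *
for a in (.06,.045,.03,.015):
    g=robot.line_to(tcp(a,dx=.001),vel=.03,guard=25);print(a,g);st()
    if g:break
cv2.imwrite("pics/side7.png",robot.grab_frame("side"))
im=cv2.imread("pics/side7.png")[150:270,200:320];cv2.imwrite("pics/side7c.png",cv2.resize(im,None,fx=5,fy=5,interpolation=cv2.INTER_CUBIC))
```

```text
0.06 False
t12.67 w0.0210 pos [0.4788 0.1987 0.1412] f clamp xyz [-1.1  1.8  1.3] tq [-0.25 -0.05 -0.2 ]
0.045 False
t12.92 w0.0207 pos [0.4787 0.1989 0.1376] f clamp xyz [ 0.6  1.5 -2.3] tq [-0.04 -0.34 -0.17]
0.03 False
t13.17 w0.0207 pos [0.4787 0.199  0.1341] f clamp xyz [ 2.3  3.1 -8.2] tq [ 0.16 -0.81 -0.23]
0.015 False
t13.42 w0.0205 pos [0.4786 0.1991 0.1309] f clamp xyz [  3.9   3.5 -13.4] tq [ 0.28 -0.93 -0.19]
```

View pics/side7c.png

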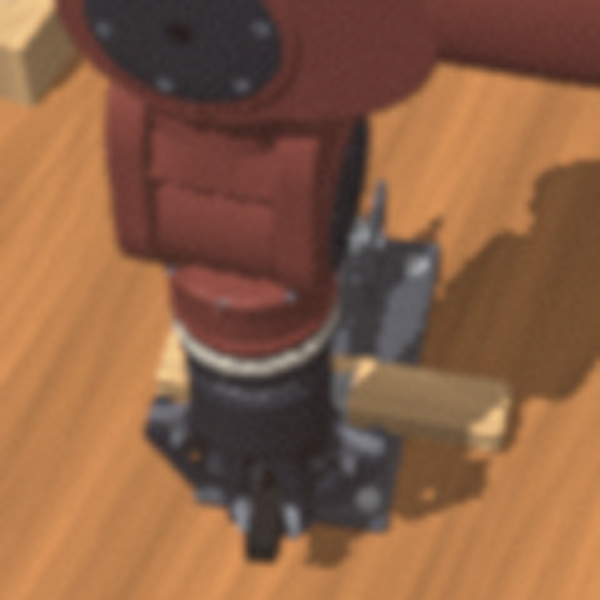

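Run:
```python
from h import *
for a in (.0,-.012,-.024,-.036):
    g=robot.line_to(tcp(a,dx=.0015),vel=.03,guard=18);print(a,g);o=st()
    if o["ft_force"][2]>12:break
cv2.imwrite("pics/side8.png",robot.grab_frame("side"))
```

```text
0.0 False
t13.72 w0.0207 pos [0.4787 0.1991 0.1283] f clamp xyz [-2.   2.8 -8.6] tq [ 0.1   0.06 -0.16]
-0.012 False
t13.97 w0.0207 pos [0.4788 0.1991 0.126 ] f clamp xyz [-3.1  3.8 -9.2] tq [ 0.05  0.36 -0.2 ]
-0.024 False
t14.22 w0.0208 pos [0.4788 0.1992 0.1256] f clamp xyz [-13.7   4.2  11.6] tq [-0.31  2.46 -0.23]
-0.036 False
t14.47 w0.0206 pos [0.4789 0.1992 0.1251] f clamp xyz [-22.5   3.6  30.3] tq [-0.54  4.28 -0.19]
```

Run:
```python
from h import *
robot.line_to(tcp(-.022,dx=.001),vel=.02);st()
robot.set_gripper(.085);robot.pause(.2);st()
robot.line_to(tcp(0,dx=.001,dz=.15),vel=.15,guard=10);st()
robot.move_pose(np.array([.42,-.30,.35]),ORI);st()
for n in("side","top"): cv2.imwrite(f"pics/{n}9.png",robot.grab_frame(n))
from ov import draw
q=p.copy();q[3]=0;draw("pics/%s9.png",q,"ov9")
for n,(u,v,w,h,s) in {"top":(200,150,100,85,7),"side":(215,165,100,100,6)}.items():
    cv2.imwrite(f"pics/{n}9c.png",cv2.resize(cv2.imread(f"pics/{n}9.png")[v:v+h,u:u+w],None,fx=s,fy=s,interpolation=cv2.INTER_CUBIC))
```

```text
t14.81 w0.0207 pos [0.4788 0.1991 0.1255] f clamp xyz [-7.7  2.4  2.7] tq [ 0.12  1.29 -0.23]
t15.65 w0.0846 pos [0.479  0.199  0.1245] f clamp xyz [-0.4  0.2 -0.6] tq [-0.05 -0.07 -0.01]
t16.83 w0.0850 pos [0.4786 0.199  0.2779] f clamp xyz [0.7 0.  0.2] tq [-0.03 -0.06 -0.01]
t18.68 w0.0850 pos [ 0.4204 -0.2993  0.3499] f clamp xyz [ 0.7 -0.   0.1] tq [ 0.02 -0.07  0.01]
```

View pics/side9c.png

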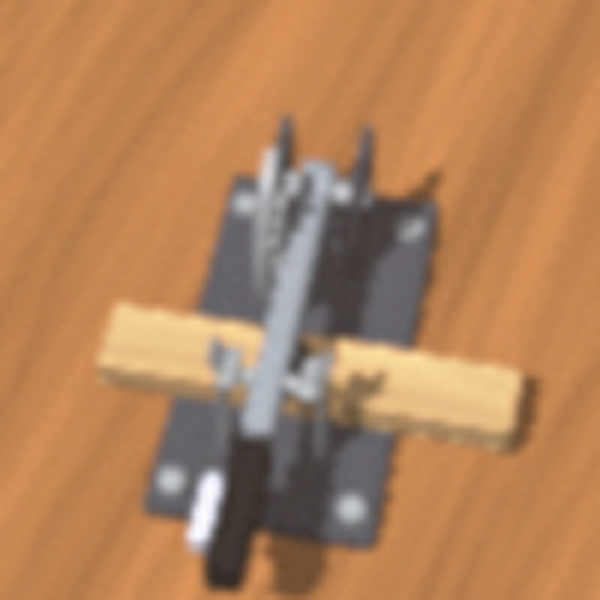

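View pics/side_ov9.png

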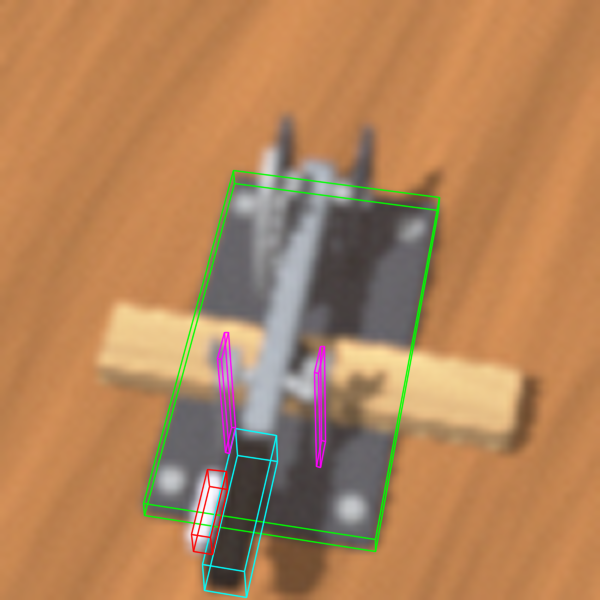

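View pics/top9c.png

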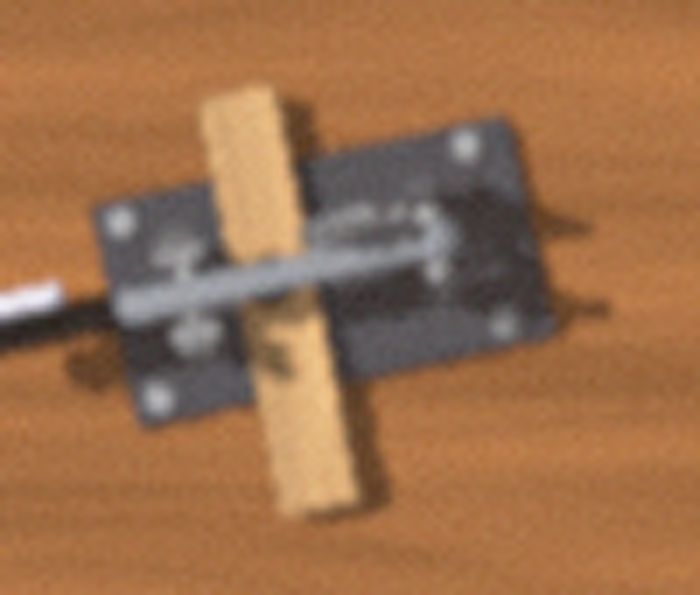

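View pics/top9.png

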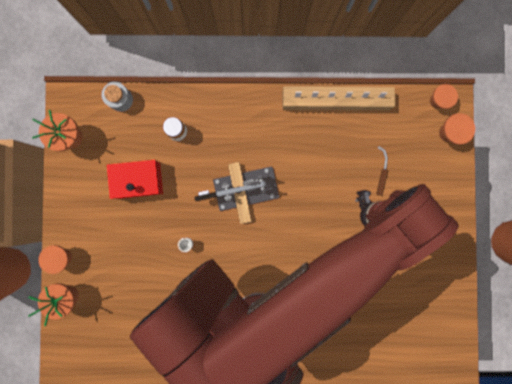

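```bash
python3 - <<'E'
from h import *
for a in(0,.05,.1):
    print(a,*[np.round((proj("side",W(p,arm(a,*L)))[0]-[215,165]+.5)*6-.5) for L in((.019,.205,0),(-.018,.125,0),(0,.24,.012),(0,.165,.012))])
E
python3 - <<'E'
import cv2
a=cv2.imread("pics/side9.png")[205:270,235:285]
cv2.imwrite("pics/s9d.png",cv2.resize(a,None,fx=9,fy=9,interpolation=cv2.INTER_CUBIC))
E
```

```text
0 [200. 510.] [308. 383.] [223. 568.] [255. 432.]
0.05 [199. 498.] [307. 376.] [222. 553.] [255. 421.]
0.1 [198. 485.] [307. 368.] [222. 536.] [255. 409.]
```

View pics/s9d.png

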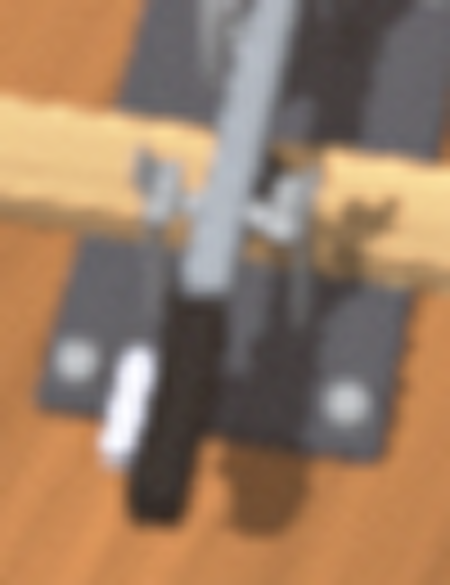

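Run:
```python
from h import *
st();print(robot.job_done())
```

```text
t18.77 w0.0852 pos [ 0.4205 -0.2992  0.3499] f clamp xyz [-0.5  0.6  0.1] tq [-0.05 -0.    0.02]
the job is handed in; nothing more can be done
None
```

The clamp is closed on the slat and the job is handed in at about 18.8 s. I squeezed the button, kept it squeezed while swinging the arm all the way down to its stop, then let go and moved the robot clear.

**What the last checks showed:**
- **Arm down:** In the last side picture the button, grip and cross pin sit within a few enlarged pixels (about 1 image pixel) of where they should be with the arm at 0 rad. At 0.05 rad the button and grip would be about 12 enlarged pixels away.
- **Pin home:** Near 0.045 rad the arm began pulling the tool down by about 13 N, as clips drawing the pin in would. A firm stop then took 30 N without giving.
- **Button out:** It stands clearly out of the grip in the last pictures.
- **Bystanders:** By eye, the slat, jar, egg cup, hoof pick and hatch-box are where they were in the first pictures.

**What did not match expectations:**
- **Guard trip:** A 25 N guard stopped the motion once at about 0.075 rad, but the force had gone straight afterwards. I took it to be the pin meeting the clips and carried on.
- **Height:** The stop came about 3 mm lower than my camera estimate.
- **Squeeze width:** The fingers closed to about 20.7 mm instead of the expected 22 mm, which I put down to the soft rubber. The arm passed the first tooth freely, so the button was in far enough.
- **Sideways load:** It briefly reached about 22 N during the final press; I eased it before letting go.

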